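# Photograph a fossil slab on the slope and stand it on the easel

## Task

Lift the tan fossil slab off the free-spinning turntable, lay it on the low blue slope with its square foot against the yellow ledge, its coiled fossil facing out and towards the top, let go, and press the red shutter button while it lies there. Then take the slab again and stand it the same way round on the steep white easel: foot down on the narrow ledge, back flat against the spine, centred, and let go. Never let the slab drop, keep the grey pebble on the turntable, and leave the jar and the round ammonite where they are.

Things in the scene. Friction and masses are not known exactly. Their poses are not given: they have to be found in the camera images.
- slab: Tan sawn fossil slab, 100 x 52 x 16 mm, about 0.2 kg, flat on the turntable, fossil up. Origin: centre of its underside (plain back). x: from the square foot (-50 mm) to the head end with broken corners (+50 mm); y: across the 52 mm width (sides parallel from x = -50 to +36 mm); z: out of the fossil face. A dark coil 40 mm across, 3 mm proud, on the face towards the head.
- slab_head (a point): Point on the slab's fossil face near its head end: 48 mm from the origin along x, 16 mm along z.
- slope_rest: Seat of the low blue stand (fixed), 30 degrees from horizontal, facing away from the robot (+x): board 32 wide, 90 mm long, yellow ledge (44 wide, 20 mm out) at its low end. Origin: corner of ledge and board, mid-width, 45 mm above the table. x: up the board, towards the robot; y: across; z: square out of it. Seated slab: origin at x = 50 mm, y = z = 0, axes parallel. Foot plate 110 x 85 mm.
- easel_rest: Seat of the white easel (fixed), steep, 65 degrees from horizontal, facing away from the robot (+x): spine 32 wide, 90 mm long, ledge (44 wide, 20 mm out) at its low end. Origin: corner of ledge and spine, mid-width, 65 mm above the table. x: up the spine; y: across; z: square out of it. Seated slab: origin at x = 50 mm, y = z = 0, axes parallel. Foot plate 110 x 85 mm.
- turntable: Fixed base of the turntable; origin on its axis at table height. Its grey platter, 230 mm across, top 40 mm above the table, spins freely at a touch. The slab and the pebble lie on it.
- shutter_top (a point): Top centre of the red shutter button, 28 mm across, on a grey box 60 mm square; pressed straight down.
- shutter (a joint): Travel of the shutter button, m: 0 up, 0.006 fully down (4 N), springs back.
- pebble: Dark grey pebble, 30 x 26 x 20 mm, lying on the platter about 95 mm beside the slab; origin at its underside. It may ride round with the platter but must stay on it.
- ammonite: Loose round ochre ammonite, 58 mm across, 18 mm high, on the table behind the two stands; origin at its underside. Leave alone.
- jar: Loose jar with white cap, 48 mm across, 62 mm high, on the table behind the stands; origin at its underside. Leave alone.
Not all that is in view belongs to the job. Leave any orange or pink look-alike of the slab alone.

How it is judged:
By the outcome, as a careful person would: the job done as asked, in the order asked, and still so for the second after the job is handed in, with the robot touching nothing.
It also fails if it takes over 69 s, if anything falls off the work surface, if the arm or the gripper's body presses on something with over 40 N, if the wrist force passes 120 N, or if a joint passes its speed limit or range.

## Robot

A 7-joint arm with a two-finger parallel gripper is mounted at the origin on the work surface. World frame = base frame: x ahead of the robot, y to its left, z up, the work surface at z = 0. Lengths are in m, angles in rad, forces in N, time in s.
With the tool pointing down it reaches from about 0.4 to 0.85 m from the base axis. Payload 4.5 kg.
Tool frame: the origin (TCP) lies midway between the tips of the shut fingers; the grasp point (between the pads) lies 19 mm behind it; z points along the fingers, y is the line along which they close (so a half turn about z gives the same grasp; the last joint's range is limited). The gripper opens to 88 mm and grips with 3 to 60 N. Pads are 18 mm wide; open, the fingers measure 123 mm over their backs; the gripper's body (75 mm by 187 mm) begins 45 mm behind the grasp point.
Start: joints at [1.235, 0.689, -0.195, 1.565, 0.157, 0.902, -0.215], TCP at [0.226, -0.583, 0.239] pointing down, gripper open.
Joint ranges: [-3.01, 3.01], [-0.46, 2.08], [-1.47, 1.51], [0.13, 2.56], [-1, 4.14], [0.04, 2.09], [-2.66, 2.66]. Speed limits (rad/s): [2.57, 2.57, 3.14, 3.14, 3.14, 3.14, 3.14].

## Interface

Orientations are given as a unit quaternion [x, y, z, w].
In Python, from plant import sensors, eyes, finish_job gives the robot as it stands.
- The arm moves only by the tool send_rows, never from a script. Its argument "rows" is text: rows parted by semicolons, each of 4 numbers parted by spaces: the shift along the tool's x, y, z normalised to -1 to 1, where 1 is 30 cm, then the turn about the tool's z normalised to -1 to 1, where 1 is 2 pi rad. A call has 1 to 10 rows; each row is the pose to reach, as a shift and turn from the pose commanded when the call began, along the tool's axes at that moment, turning the shorter way round; what a row does not reach only later rows make up. A row lasts 1/12 s, in which the tool goes at most 41.7 mm and 7.16 degrees, less where a joint would pass 70% of its speed; a pose out of reach is approached as far as the arm can. A call with a number of a shift or a turn outside -1 to 1 is refused whole. A call with a gripper value outside its range is refused whole. "jaw" is the closure, from -1 (fully open) to 1 (shut), set as the call begins (left out, the last holds). The fingers move at their own pace and stop on an object; "force" is the grip in N (left out, the last holds). Time passes only in rows, so rows that repeat a pose let the fingers close. It gives the time, the measured TCP pose, the force, the opening and the grip force at its end, in the units of the state.
- sensors.get_state(): the state, without advancing time (a new reading comes with each control period).
- eyes.snapshot(name): name is "side" or "top"; returns (picture, depth): 400x640x3 uint8, red, green, blue; 400x640 float32, m along the optical axis (not along the pixel's ray), 0 where there is no reading.
- eyes.calibration(name): a dict with "fov_y" (degrees; the focal length in pixels is half the picture's height over the tangent of half this angle, whatever the lens; pixels are square), "cx", "cy" (the principal point, pixels), "world_from_camera" (4x4, takes a point from camera to world coordinates). Camera axes: x right, y down, z forward; pixel columns grow to the right and rows downward; lengths in m; the calibration is good to about 2 mm. A picture is of the moment at which its call begins. calibration takes no time and is no camera call.
- finish_job(): hands the job in; it is judged then, once.
The state is a dict: "clock": time; "q": joint angles; "qd": joint speeds; "joint_torque": joint torques, N m; "tool_pos": TCP position; "eef_rot": TCP orientation; "contact_force": force on the tool from outside, world axes, zero at the start; "moment": the same for the moment, N m; "opening": opening from 0.0 (shut) to 1.0 (fully open); "finger_force": force on a finger pad.
Only numpy, scipy, OpenCV 4.12 (cv2) and the standard library are available. Lean on these libraries where they do the work, as an engineer would, in place of code of your own. Each camera call takes 0.05 s, during which the arm holds its last target. There are 200 camera calls.

## Working session

There is one attempt and no reset: what is moved stays moved. The work goes in short steps, Python scripts to look and compute and a tool call to move; the robot and the scene stay as the last step left them, time stands still between calls to the robot, and variables do not carry over. Pictures are saved under pics/ and viewed, at most 10 in all, crops included, and the job is handed in when it is done.

Besides the shell and the picture viewer there is one more tool, called after "Request:" as name(argument=value, ...), one argument or row to a line, values as JSON. send_rows: Moves the arm, as the interface text tells. Scaled input: -1 to 1 covers 30 cm each way for a shift and 2 pi rad each way for a turn. Its arguments: {"type":"object","properties":{"rows":{"type":"string"},"jaw":{"type":"number"},"force":{"type":"number"}},"required":["rows"]}

```bash
ls; mkdir -p pics; python3 - <<'E'
from plant import sensors, eyes
import cv2,numpy as np
print(sensors.get_state())
for n in("side","top"):
    p,d=eyes.snapshot(n); cv2.imwrite(f"pics/{n}0.png",p[:,:,::-1]); np.save(f"pics/{n}0.npy",d)
    print(n,eyes.calibration(n))
E
```

```text
pics
{'clock': 0.0, 'q': array([ 1.23481575,  0.69000544, -0.19451904,  1.56635329,  0.15732862,
        0.90249655, -0.21508965]), 'qd': array([-0.0007736 , -0.00063519, -0.00090736,  0.00143912,  0.00054301,
        0.00067659,  0.00114291]), 'joint_torque': array([ 5.39422290e-04, -5.27573311e+01, -1.26662884e+00, -1.53428829e+01,
       -5.25837543e-02,  6.61898463e-03,  1.34330026e-04]), 'tool_pos': array([ 0.2255998 , -0.58217729,  0.23789431]), 'eef_rot': array([ 9.82945190e-01,  1.83896389e-01, -2.46030370e-04, -9.00616394e-04]), 'contact_force': array([-0.39707478, -0.09843132,  0.04549603]), 'moment': array([ 0.03525853, -0.01802852,  0.00842396]), 'finger_force': 0.0, 'opening': 0.9988920944783288}
side {'fov_y': 51.27436737663758, 'cx': 322.95600028206644, 'cy': 194.25829554852092, 'world_from_camera': array([[-0.99990355, -0.01378356,  0.00170188,  0.50578467],
       [-0.00875547,  0.53048905, -0.84764657,  0.88488376],
       [ 0.01078076, -0.84757972, -0.53055857,  0.60140726],
       [ 0.        ,  0.        ,  0.        ,  1.        ]])}
top {'fov_y': 42.679841781973124, 'cx': 323.00490215626695, 'cy': 206.18837810624228, 'world_from_camera': array([[ 0.02508646, -0.98145298,  0.19005452,  0.23314463],
       [-0.99966   , -0.02327606,  0.01175224,  0.07277373],
       [-0.00711055, -0.19028472, -0.9817032 ,  1.55779869],
       [ 0.        ,  0.        ,  0.        ,  1.        ]])}
```

View pics/side0.png

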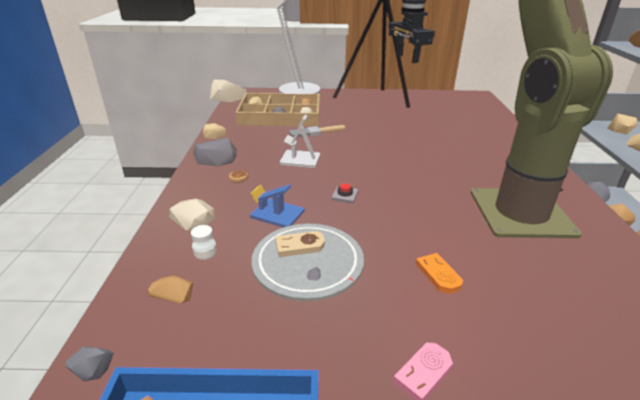

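View pics/top0.png

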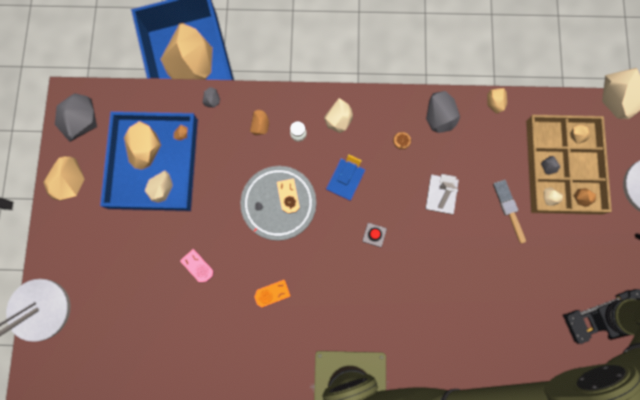

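```bash
cat > h.py <<'E'
import numpy as np,cv2
from plant import sensors,eyes
def cam(n):
    c=eyes.calibration(n); f=200/np.tan(np.radians(c['fov_y']/2)); return f,c['cx'],c['cy'],np.array(c['world_from_camera'])
def ray(n,u,v):
    f,cx,cy,T=cam(n); return T[:3,3],T[:3,:3]@np.array([(u-cx)/f,(v-cy)/f,1.])
def onz(n,u,v,z):
    o,d=ray(n,u,v); return o+d*(z-o[2])/d[2]
def cloud(n,d):
    f,cx,cy,T=cam(n); v,u=np.indices(d.shape)
    P=np.stack([(u-cx)/f*d,(v-cy)/f*d,d],-1); return P@T[:3,:3].T+T[:3,3]
def tri(u1,v1,u2,v2): # top px, side px
    o1,d1=ray('top',u1,v1);o2,d2=ray('side',u2,v2)
    s=np.linalg.lstsq(np.stack([d1,-d2],1),o2-o1,rcond=None)[0]
    a,b=o1+s[0]*d1,o2+s[1]*d2; return (a+b)/2,np.linalg.norm(a-b)
def proj(n,p):
    f,cx,cy,T=cam(n); q=T[:3,:3].T@(np.asarray(p)-T[:3,3]); return np.array([f*q[0]/q[2]+cx,f*q[1]/q[2]+cy])
def crop(img,x0,y0,w,h,k):
    return cv2.resize(img[y0:y0+h,x0:x0+w],None,fx=k,fy=k,interpolation=cv2.INTER_CUBIC)
E
python3 - <<'E'
from h import *
t=cv2.imread('pics/top0.png');s=cv2.imread('pics/side0.png')
cv2.imwrite('pics/A.png',crop(t,235,145,160,120,5))
a=crop(s,245,175,120,120,5)   # 600x600
b=np.vstack([crop(s,275,110,40,60,5),crop(t,422,168,40,60,5)]) #200x600
cv2.imwrite('pics/B.png',np.hstack([a,b]))
for n in('top','side'):
    P=cloud(n,np.load(f'pics/{n}0.npy'))
    for px in ([(278,196),(260,195),(289,185),(289,201),(258,206),(345,180),(356,160),(375,234),(366,240),(447,190),(330,230)] if n=='top' else [(290,270),(300,246),(290,247),(314,271),(345,188),(275,210),(285,193),(300,158),(305,130)]):
        print(n,px,P[px[1],px[0]].round(4))
E
```

```text
top (278, 196) [0.5559 0.2286 0.0367]
top (260, 195) [0.5578 0.2835 0.0365]
top (289, 185) [0.5881 0.1954 0.0493]
top (289, 201) [0.5368 0.1928 0.0585]
top (258, 206) [0.5198 0.2851 0.0563]
top (345, 180) [0.5965 0.0276 0.0938]
top (356, 160) [ 0.6677 -0.0057  0.0613]
top (375, 234) [ 0.4461 -0.0665  0.0396]
top (366, 240) [ 0.431  -0.0418  0.0118]
top (447, 190) [ 0.5704 -0.2682  0.1066]
top (330, 230) [ 0.4614  0.0681 -0.0041]
side (290, 270) [0.5699 0.2702 0.04  ]
side (300, 246) [0.553  0.2145 0.0553]
side (290, 247) [0.5734 0.2179 0.0551]
side (314, 271) [0.5222 0.2876 0.0543]
side (345, 188) [ 0.4499 -0.0527  0.0349]
side (275, 210) [0.6248 0.0383 0.0239]
side (285, 193) [ 6.113e-01 -7.930e-02  3.000e-04]
side (300, 158) [ 0.5804 -0.265   0.0126]
side (305, 130) [ 0.5744 -0.4742  0.0158]
```

View pics/A.png

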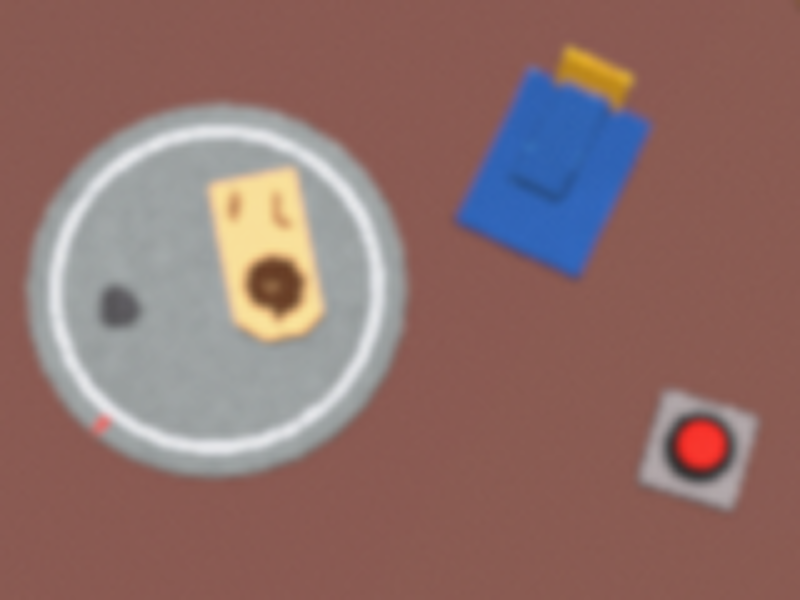

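View pics/B.png

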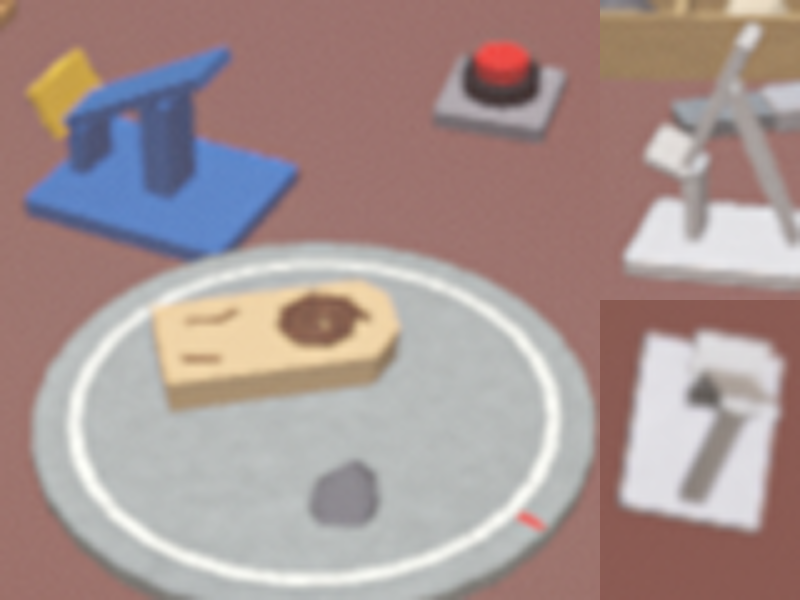

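The candidates for the slab are the tan one at top (289,196) / side (300,243), the orange one at top (272,294) and the pink one at top (197,266). I choose the tan one because it lies on the platter with a dark coil; crops A and B confirm this. Its head points towards the robot. The blue slope is at top (345,180), the easel at (443,193), the button at (375,234) and the pebble at (258,206).

```bash
cat > m.py <<'E'
from h import *
def A(u,v): return (235+(u+.5)/5-.5,145+(v+.5)/5-.5)
def B(u,v): return (245+(u+.5)/5-.5,175+(v+.5)/5-.5)
def E1(u,v): return (275+(u-600+.5)/5-.5,110+(v+.5)/5-.5)
def E2(u,v): return (422+(u-600+.5)/5-.5,168+(v-300+.5)/5-.5)
E
python3 - <<'E'
from m import *
def yaw(a,b): return np.degrees(np.arctan2(b[1]-a[1],b[0]-a[0]))
print('slab tri')
for n,a,b in [('footL',(208,184),(170,388)),('footR',(297,167),(151,310)),('sideL',(232,322),(376,360)),('sideR',(325,311),(399,330)),('coil',(275,286),(320,320))]:
    p,e=tri(*A(*a),*B(*b)); print(n,p.round(4),round(e,4),'top@.056',onz('top',*A(*a),.056).round(4),'side@.056',onz('side',*B(*b),.056).round(4))
# masks
for n in('top','side'):
    im=cv2.imread(f'pics/{n}0.png').astype(int); b,g,r=im[...,0],im[...,1],im[...,2]
    P=cloud(n,np.load(f'pics/{n}0.npy'))
    roi=np.zeros(r.shape,bool)
    if n=='top': roi[145:210,320:370]=1
    else: roi[180:230,245:310]=1
    blue=roi&(b>r+50); 
    Q=P[blue]; dz=.004 if n=='top' else 0
    Q=Q+[0,0,dz]
    pl=Q[Q[:,2]<.025]; print(n,'plate z',np.median(pl[:,2]),len(pl))
    bd=Q[Q[:,2]>.06]
    A_=np.c_[bd[:,:2],np.ones(len(bd))]
    c=np.linalg.lstsq(A_,bd[:,2],rcond=None)[0]
    for _ in range(4):
        res=bd[:,2]-A_@c; k=abs(res)<.006; c=np.linalg.lstsq(A_[k],bd[k,2],rcond=None)[0]
    print('board plane tilt',np.degrees(np.arctan(np.hypot(c[0],c[1]))),'downdir yaw',np.degrees(np.arctan2(-c[1],-c[0])),c,k.sum(),np.median(bd[k],0))
    roi[:]=0
    if n=='top': roi[145:210,320:370]=1
    else: roi[180:230,245:310]=1
    y=roi&(r>b+70)&(g>110)
    yy=P[y]+[0,0,dz]; print('yellow',y.sum(),np.median(yy,0),yy[:,2].min(),yy[:,2].max(), np.argwhere(y).mean(0)[::-1])
    roi[:]=0
    if n=='top': roi[215:255,355:395]=1
    else: roi[170:210,325:370]=1
    red=roi&(r>200)&(g<90); print('red',np.argwhere(red).mean(0)[::-1],red.sum(),np.median(P[red],0)+[0,0,dz])
print('button tri',tri(*A(702,445),*B(503,60)))
for q in [(530,66),(651,122),(578,277),(457,217)]: print('plateA',onz('top',*A(*q),.01).round(4))
for q in [(27,200),(215,248),(298,170)]: print('plateB',onz('side',*B(*q),.01).round(4))
for q in [(648,330),(783,355),(760,528),(620,503)]: print('eplate top',onz('top',*E2(*q),.01).round(4))
for q in [(655,200),(626,265)]: print('eplate side',onz('side',*E1(*q),.01).round(4))
print('platter',onz('top',*A(217,290),.04),onz('side',*B(315,432),.04))
print('pebble',onz('top',*A(120,307),.05))
E
```

```text
slab tri
footL [0.5961 0.2341 0.0548] 0.0018 top@.056 [0.5967 0.2339 0.056 ] side@.056 [0.595  0.2359 0.056 ]
footR [0.609  0.1808 0.0527] 0.0007 top@.056 [0.6085 0.1806 0.056 ] side@.056 [0.608  0.1852 0.056 ]
sideL [0.5123 0.216  0.0558] 0.0002 top@.056 [0.5124 0.216  0.056 ] side@.056 [0.5122 0.2163 0.056 ]
sideR [0.5136 0.1635 0.0332] 0.0222 top@.056 [0.5204 0.1606 0.056 ] side@.056 [0.5029 0.1964 0.056 ]
coil [0.5355 0.191  0.0563] 0.0014 top@.056 [0.5349 0.1911 0.056 ] side@.056 [0.5362 0.1904 0.056 ]
top plate z 0.014832126082147342 664
board plane tilt 31.651547064908844 downdir yaw -17.398367812821657 [-0.58824189  0.18432543  0.4359219 ] 153 [0.61558132 0.02425058 0.07777413]
yellow 100 [6.72525960e-01 3.34560487e-04 5.72883143e-02] -0.0036247840039325165 1.5617986870270306 [353.76 159.16]
red [374.86206897 233.5       ] 58 [ 0.44861406 -0.06686626  0.03614357]
side plate z 0.011720701001079359 743
board plane tilt 35.601473567317456 downdir yaw -51.15132973974002 [-0.44910246  0.55760021  0.3347983 ] 102 [0.61185331 0.03533611 0.08046365]
yellow 136 [0.67293543 0.0038459  0.0524276 ] -0.001798819964104581 0.06270349778472639 [256.88235294 192.27205882]
red [345. 186.] 39 [ 0.44959047 -0.06395261  0.03416343]
button tri (array([ 0.44867899, -0.06730069,  0.03043199]), np.float64(7.371970860740281e-05))
plateA [0.6887 0.04   0.01  ]
plateA [ 0.6541 -0.0362  0.01  ]
plateA [0.5542 0.0079 0.01  ]
plateA [0.5904 0.0835 0.01  ]
plateB [0.6873 0.0395 0.01  ]
plateB [0.5912 0.0774 0.01  ]
plateB [0.5546 0.0097 0.01  ]
eplate top [ 0.6441 -0.2429  0.01  ]
eplate top [ 0.63   -0.3264  0.01  ]
eplate top [ 0.5204 -0.3096  0.01  ]
eplate top [ 0.534  -0.2241  0.01  ]
eplate side [ 0.6303 -0.3279  0.01  ]
eplate side [ 0.6403 -0.2378  0.01  ]
platter [0.53481415 0.22738107 0.04      ] [0.53638466 0.24291832 0.04      ]
pebble [0.52103956 0.2842119  0.05      ]
```

```bash
cat >> m.py <<'E'
def seat(x,y,yaw,z,tilt):
    # returns R,t ; x up the board (towards robot), z out
    d=np.array([np.cos(yaw),np.sin(yaw),0]);u=np.array([0,0,1.])
    X=-np.cos(tilt)*d+np.sin(tilt)*u; Z=np.sin(tilt)*d+np.cos(tilt)*u; Y=np.cross(Z,X)
    return np.stack([X,Y,Z],1),np.array([x,y,z])
def wire(im,n,R,t,segs,col,x0,y0,k):
    for a,b in segs:
        p,q=[((proj(n,R@np.array(v)/1000+t)-[x0,y0]+.5)*k-.5) for v in(a,b)]
        cv2.line(im,tuple(int(i*8) for i in p),tuple(int(i*8) for i in q),col,1,cv2.LINE_AA,3)
def rect(pts): return [(pts[i],pts[(i+1)%len(pts)]) for i in range(len(pts))]
stand=rect([(0,-16,0),(90,-16,0),(90,16,0),(0,16,0)])+rect([(0,-22,0),(0,22,0),(0,22,20),(0,-22,20)])
slab=rect([(-50,-26,16),(36,-26,16),(50,-14,16),(50,14,16),(36,26,16),(-50,26,16)])
SL=seat(.6657,.0043,np.radians(-24),.045,np.radians(30))
E
python3 - <<'E'
from m import *
d=np.array([np.cos(np.radians(-9.2)),np.sin(np.radians(-9.2))])
C=np.array([.5821,-.2758])
for nm,q,z in [('top end',(748,33),.1466),('corner',(690,163),.065)]:
    p=onz('side',*E1(*q),z); print(nm,p,(p[:2]-C)@d, (p[:2]-C)@[-d[1],d[0]])
o=C+d*.03
EA=seat(o[0],o[1],np.radians(-9.2),.065,np.radians(65))
# slab top-face points
L=[onz('top',*A(*q),.056)[:2] for q in[(208,184),(232,322),(297,167),(325,311)]]
ax=(L[1]-L[0]+L[3]-L[2]);ax/=np.linalg.norm(ax); print('slab x yaw',np.degrees(np.arctan2(ax[1],ax[0])), 'len',[np.linalg.norm(L[1]-L[0]),np.linalg.norm(L[3]-L[2]),np.linalg.norm(L[2]-L[0])])
fm=(L[0]+L[2])/2; o=fm+ax*.05; print('slab origin',o)
yw=np.arctan2(ax[1],ax[0]);R=np.array([[np.cos(yw),-np.sin(yw),0],[np.sin(yw),np.cos(yw),0],[0,0,1]])
t=cv2.imread('pics/top0.png');s=cv2.imread('pics/side0.png')
def mk(n,im,x0,y0,w,h,k):
    c=crop(im,x0,y0,w,h,k)
    wire(c,n,*SL,stand,(0,255,0),x0,y0,k);wire(c,n,*EA,stand,(255,0,255),x0,y0,k);wire(c,n,R,np.r_[o,.04],slab,(0,255,0),x0,y0,k); return c
a=mk('top',t,270,150,50,42,8) ;b=mk('top',t,327,150,40,50,8)
def pad(i): 
    z=np.zeros((400,400,3),np.uint8);z[:min(400,i.shape[0]),:min(400,i.shape[1])]=i[:400,:400];return z
g=lambda n,im,x,y,w,h:mk(n,im,x,y,w,h,8)[:300]
row1=np.hstack([g('top',t,272,170,33,38),g('top',t,330,150,34,38),g('top',t,424,168,33,38)])[:300]
row2=np.hstack([g('side',s,273,225,56,38)[:, :300],g('side',s,248,182,45,38)[:,:270],g('side',s,280,112,40,50)[:,:230]])
row2=row2[:, :800];row1=np.pad(row1,((0,0),(0,max(0,800-row1.shape[1])),(0,0)))
cv2.imwrite('pics/C.png',np.vstack([row1[:,:800],row2]))
E
```

```text
top end [ 0.56599556 -0.2715634   0.1466    ] -0.016574625165396335 0.0016073072861779573
corner [ 0.60192804 -0.26653354  0.065     ] 0.01809144298637001 0.012317384808317318
slab x yaw -167.6237098151146 len [np.float64(0.08626059171323779), np.float64(0.0904019021366815), np.float64(0.05465451897426878)]
slab origin [0.55380351 0.19651917]
```

View pics/C.png

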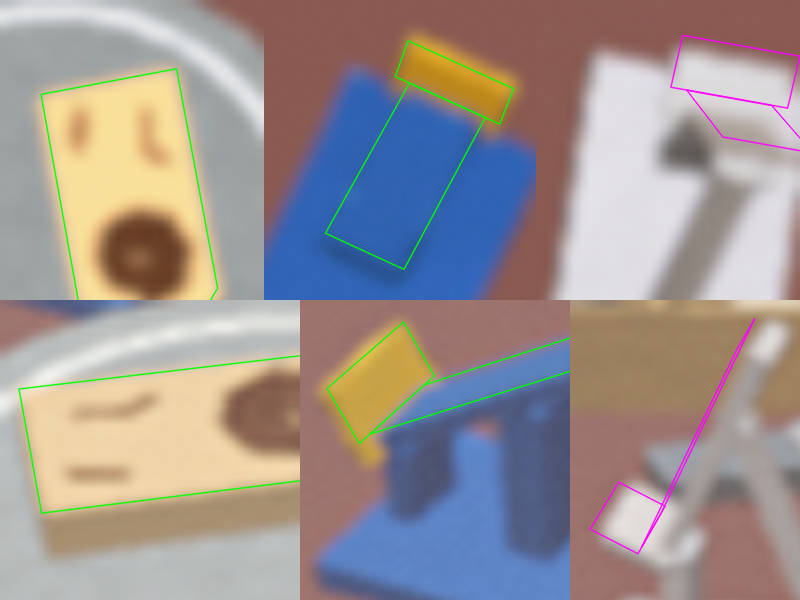

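The overlays fit the slab and the slope. The easel outline should move about 3.5 mm towards the robot. Next I work out the approach.

```bash
cat > go.py <<'E'
import sys
from h import *
from scipy.spatial.transform import Rotation as Ro
# usage: go.py x y z yawdeg [x y z yawdeg ...]: print shift/turn for each target, chained as separate calls
s=sensors.get_state(); R=Ro.from_quat(s['eef_rot']).as_matrix(); p=np.array(s['tool_pos'])
yaw=np.degrees(np.arctan2(R[1,0],R[0,0]))
print('t',round(s['clock'],2),'p',p.round(4),'yaw',round(yaw,2),'tilt',np.degrees(np.arccos(-R[2,2])).round(2),'F',np.round(s['contact_force'],2),'open',round(s['opening'],4),round(s['finger_force'],2))
a=[float(v) for v in sys.argv[1:]]
for i in range(0,len(a),4):
    q=np.array(a[i:i+3]); sh=R.T@(q-p)/.3; tn=-(a[i+3]-yaw)/360
    print('  ',*sh.round(4),round(tn,5),' rows>=',round(np.linalg.norm(q-p)/.0417,1),round(abs(tn)*360/7.16,1))
    p=q; yaw=a[i+3]; c,d=np.cos(np.radians(yaw)),np.sin(np.radians(yaw)); R=np.array([[c,d,0],[d,-c,0],[0,0,-1]])
E
python3 go.py .34 -.32 .2 12.4 .44 -.06 .19 12.4 .5284 .1909 .13 12.4
```

```text
t 0.1 p [ 0.2256 -0.5823  0.238 ] yaw 21.19 tilt 0.1 F [ 0.94 -0.08 -0.09] open 1.0004 0.0
   0.6715 -0.6771 0.1276 0.02442  rows>= 6.9 1.2
   0.5117 -0.7749 0.0333 -0.0  rows>= 6.7 0.0
   0.4674 -0.7535 0.2 -0.0  rows>= 6.5 0.0
```

Request:
send_rows(
  rows="0.6715 -0.677 0.1276 0.0244;0.6715 -0.677 0.1276 0.0244;0.6715 -0.677 0.1276 0.0244;0.6715 -0.677 0.1276 0.0244;0.6715 -0.677 0.1276 0.0244;0.6715 -0.677 0.1276 0.0244;0.6715 -0.677 0.1276 0.0244;0.6715 -0.677 0.1276 0.0244",
  jaw=-1,
  force=5,
)

```text
clock: 0.77
tool_pos: [0.3436, -0.3119, 0.1996]
eef_rot: [0.993, 0.115, 0.0, -0.003]
contact_force: [0.5, 0.7, -0.0]
opening: 0.998
finger_force: 0.0
```

Request:
send_rows(
  rows="0.512 -0.775 0.033 0;0.512 -0.775 0.033 0;0.512 -0.775 0.033 0;0.512 -0.775 0.033 0;0.512 -0.775 0.033 0;0.512 -0.775 0.033 0;0.512 -0.775 0.033 0;0.512 -0.775 0.033 0",
)

```text
clock: 1.43
tool_pos: [0.4433, -0.0535, 0.1903]
eef_rot: [0.993, 0.114, 0.001, -0.002]
contact_force: [1.1, 0.3, 0.3]
opening: 1.002
finger_force: 0.0
```

Request:
send_rows(
  rows="0.467 -0.754 0.2 0;0.467 -0.754 0.2 0;0.467 -0.754 0.2 0;0.467 -0.754 0.2 0;0.467 -0.754 0.2 0;0.467 -0.754 0.2 0;0.467 -0.754 0.2 0;0.467 -0.754 0.2 0;0.467 -0.754 0.2 0;0.467 -0.754 0.2 0",
)

```text
clock: 2.27
tool_pos: [0.5283, 0.1884, 0.1303]
eef_rot: [0.994, 0.107, -0.001, 0.001]
contact_force: [0.2, -0.3, 0.2]
opening: 0.999
finger_force: 0.0
```

```bash
python3 go.py .5284 .1909 .0435 12.4
```

```text
t 2.27 p [0.5283 0.1884 0.1303] yaw 12.32 tilt 0.13 F [ 0.23 -0.34  0.24] open 0.9988 0.0
   0.0024 -0.0085 0.2894 -0.00023  rows>= 2.1 0.0
```

Request:
send_rows(
  rows="0.002 -0.0085 0.1 0;0.002 -0.0085 0.2 0;0.002 -0.0085 0.27 0;0.002 -0.0085 0.289 0;0.002 -0.0085 0.289 0;0.002 -0.0085 0.289 0;0.002 -0.0085 0.289 0",
)

```text
clock: 2.85
tool_pos: [0.5298, 0.1926, 0.0453]
eef_rot: [0.994, 0.107, 0.001, -0.0]
contact_force: [1.3, -0.1, 0.1]
opening: 1.001
finger_force: 0.0
```

```bash
python3 go.py .5284 .1909 .0435 12.4; python3 - <<'E'
from h import *
p,d=eyes.snapshot('side'); cv2.imwrite('pics/s1.png',crop(p[:,:,::-1],245,190,130,100,6))
E
```

```text
t 2.85 p [0.5298 0.1926 0.0453] yaw 12.34 tilt 0.13 F [ 1.27 -0.13  0.15] open 1.0013 0.0
   -0.0056 0.0045 0.0061 -0.00018  rows>= 0.1 0.0
```

View pics/s1.png

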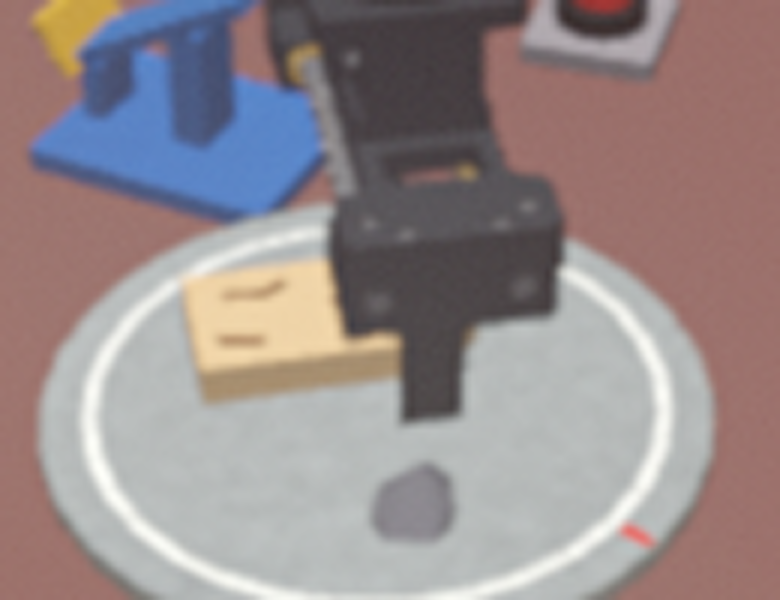

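The finger at (432,410) stands beside the slab near its head and clear of the pebble. I close gently.

Request:
send_rows(
  rows="-0.0056 0.0045 0.006 0;-0.0056 0.0045 0.006 0;-0.0056 0.0045 0.006 0;-0.0056 0.0045 0.006 0;-0.0056 0.0045 0.006 0;-0.0056 0.0045 0.006 0;-0.0056 0.0045 0.006 0;-0.0056 0.0045 0.006 0",
  jaw=1,
  force=5,
)

```text
clock: 3.57
tool_pos: [0.5273, 0.1913, 0.0421]
eef_rot: [0.994, 0.108, -0.0, 0.0]
contact_force: [0.6, 0.2, 1.8]
opening: 0.586
finger_force: 5.0
```

```bash
python3 go.py
```

```text
t 3.57 p [0.5273 0.1913 0.0421] yaw 12.4 tilt 0.02 F [0.57 0.25 1.81] open 0.5859 5.0
```

Request:
send_rows(
  rows="0.002 0 -0.011 0;0.0037 0 -0.022 0;0.006 0 -0.033 0;0.009 0 -0.0435 0;0.0125 0 -0.054 0;0.0165 0 -0.0645 0;0.021 0 -0.075 0;0.0257 0 -0.0847 0;0.0257 0 -0.0847 0;0.0257 0 -0.0847 0",
)

```text
clock: 4.4
tool_pos: [0.5354, 0.1933, 0.0678]
eef_rot: [0.994, 0.108, 0.001, -0.0]
contact_force: [-0.3, 0.8, -0.6]
opening: 0.585
finger_force: 5.0
```

```bash
python3 go.py; cat > tilt.py <<'E'
import sys
from h import *
def look(name,x0,y0,w,h,k,save=True):
    p,d=eyes.snapshot(name); 
    if save: cv2.imwrite(f'pics/{sys.argv[1]}.png',crop(p[:,:,::-1],x0,y0,w,h,k))
    return p,d
if __name__=='__main__':
    a=[int(v) for v in sys.argv[3:8]]; p,d=look(sys.argv[2],*a)
E
python3 tilt.py s2 side 245 180 130 100 6
```

```text
t 4.4 p [0.5354 0.1933 0.0678] yaw 12.4 tilt 0.08 F [-0.32  0.76 -0.57] open 0.5851 5.0
```

View pics/s2.png

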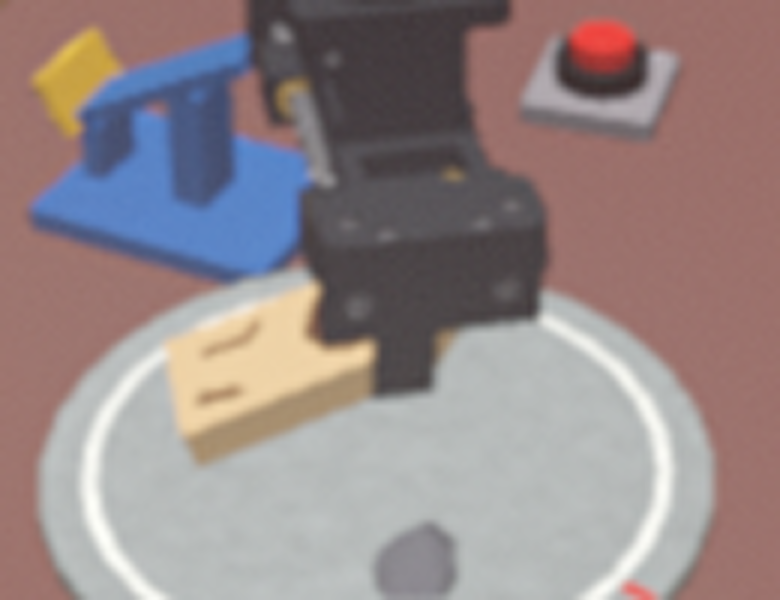

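The slab pivots in the pads with its foot on the platter. I carry on to about 40°, tighten the grip and lift.

Request:
send_rows(
  rows="0.005 0 -0.01 0;0.011 0 -0.0198 0;0.017 0 -0.0287 0;0.0233 0 -0.0376 0;0.03 0 -0.0465 0;0.0373 0 -0.0553 0;0.045 0 -0.0632 0;0.053 0 -0.071 0;0.053 0 -0.071 0;0.053 0 -0.071 0",
)

```text
clock: 5.28
tool_pos: [0.5511, 0.1966, 0.089]
eef_rot: [0.994, 0.108, 0.001, -0.0]
contact_force: [0.1, 0.7, -2.0]
opening: 0.592
finger_force: 5.0
```

Request:
send_rows(
  rows="0 0 0 0;0 0 0 0;0 0 0 0;0 0 -0.02 0;0 0 -0.06 0;0 0 -0.12 0;0 0 -0.2 0;0 0 -0.3 0;0 0 -0.36 0;0 0 -0.36 0",
  force=25,
)

```text
clock: 6.12
tool_pos: [0.5527, 0.1973, 0.2015]
eef_rot: [0.994, 0.108, 0.004, -0.001]
contact_force: [0.8, -0.0, -2.2]
opening: 0.585
finger_force: 25.0
```

```bash
python3 go.py .6098 .0292 .2 -24 .6098 .0292 .135 -24
```

```text
t 6.12 p [0.5527 0.1973 0.2015] yaw 12.39 tilt 0.47 F [ 0.79 -0.04 -2.16] open 0.5848 25.0
   0.0656 0.5883 0.0048 0.10109  rows>= 4.3 5.1
   0.0 0.0 0.2167 -0.0  rows>= 1.6 0.0
```

Request:
send_rows(
  rows="0.01 0.08 0 0.012;0.02 0.17 0 0.028;0.03 0.26 0 0.045;0.04 0.36 0 0.062;0.05 0.45 0 0.078;0.06 0.54 0 0.093;0.0656 0.588 0.005 0.101;0.0656 0.588 0.005 0.101;0.0656 0.588 0.005 0.101;0.0656 0.588 0.005 0.101",
)

```text
clock: 6.95
tool_pos: [0.6066, 0.0309, 0.1946]
eef_rot: [0.979, -0.206, -0.001, -0.001]
contact_force: [-0.2, 0.9, -2.1]
opening: 0.578
finger_force: 25.0
```

Request:
send_rows(
  rows="0 0 0.04 0;0 0 0.1 0;0 0 0.16 0;0 0 0.2 0;0 0 0.21 0;0 0 0.21 0;0 0 0.21 0",
)

```text
clock: 7.53
tool_pos: [0.6079, 0.0291, 0.1327]
eef_rot: [0.978, -0.207, 0.0, -0.0]
contact_force: [-0.2, 0.0, -2.9]
opening: 0.589
finger_force: 25.0
```

```bash
python3 go.py .6098 .0292 .099 -24; python3 tilt.py s3 side 230 140 100 80 7
```

```text
t 7.53 p [0.6079 0.0291 0.1327] yaw -23.89 tilt 0.05 F [-0.17  0.04 -2.91] open 0.5891 25.0
   0.0057 -0.0028 0.1125 0.00029  rows>= 0.8 0.0
```

View pics/s3.png

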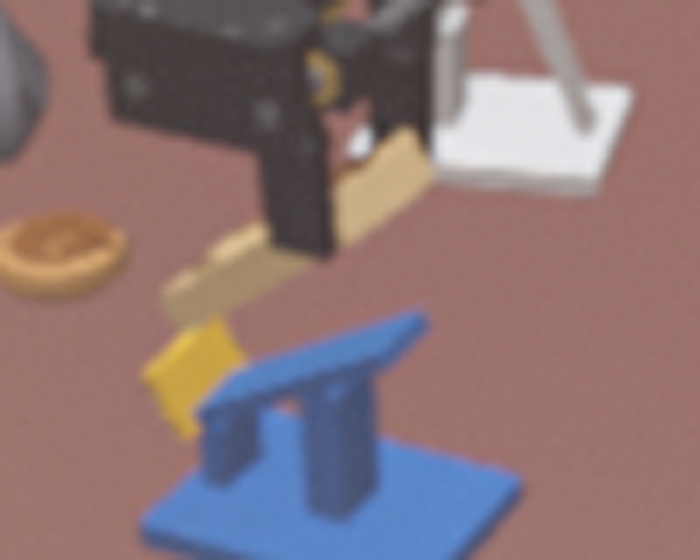

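```bash
cat > prof.py <<'E'
from h import *
def onplane(n,u,v,q,nrm):
    o,d=ray(n,u,v); return o+d*((q-o)@nrm)/(d@nrm)
def prof(pts,x0,y0,k,yawdeg,q,ref,off=.026):
    y=np.radians(yawdeg); d=np.array([np.cos(y),np.sin(y),0]); n=np.array([-d[1],d[0],0])
    for u,v in pts:
        p=onplane('side',x0+(u+.5)/k-.5,y0+(v+.5)/k-.5,np.r_[q[:2],0]+n*off,n)
        print((u,v),'d,z rel ref mm',((p-ref)@d*1e3).round(1),((p[2]-ref[2])*1e3).round(1))
E
python3 - <<'E'
from prof import *
S=np.array([.6657,.0043,.045]); q=[.6079,.0291]
prof([(178,326),(437,183),(160,293),(270,265),(335,245)],230,140,7,-24,q,S)
prof([(203,410),],230,140,7,-24,q,S,.016)
prof([(190,437),(246,360),(143,378),(215,320)],230,140,7,-24,q,S,.022)
E
```

```text
(178, 326) d,z rel ref mm -5.9 41.4
(437, 183) d,z rel ref mm -108.7 120.6
(160, 293) d,z rel ref mm 0.3 52.9
(270, 265) d,z rel ref mm -44.6 75.0
(335, 245) d,z rel ref mm -70.1 88.8
(203, 410) d,z rel ref mm -6.3 1.6
(190, 437) d,z rel ref mm -4.0 -6.8
(246, 360) d,z rel ref mm -29.8 31.8
(143, 378) d,z rel ref mm 13.6 12.9
(215, 320) d,z rel ref mm -18.5 44.9
```

Request:
send_rows(
  rows="0.005 -0.002 0.03 0;0.005 -0.002 0.06 0;0.005 -0.002 0.085 0;0.005 -0.002 0.1 0;0.005 -0.002 0.105 0;0.005 -0.002 0.11 0;0.005 -0.002 0.11 0;0.005 -0.002 0.11 0",
)

```text
clock: 8.25
tool_pos: [0.6093, 0.0283, 0.0994]
eef_rot: [0.978, -0.208, 0.0, 0.0]
contact_force: [0.2, -0.6, -2.4]
opening: 0.584
finger_force: 25.0
```

```bash
python3 go.py .6160 .0263 .0955 -24 .6089 .0296 .0843 -24
```

```text
t 8.25 p [0.6093 0.0283 0.0994] yaw -23.96 tilt 0.02 F [ 0.21 -0.63 -2.39] open 0.5843 25.0
   0.0232 -0.0028 0.0129 0.00012  rows>= 0.2 0.0
   -0.0261 -0.0004 0.0373 -0.0  rows>= 0.3 0.0
```

Request:
send_rows(
  rows="0 -0.003 0.005 0;0 -0.003 0.01 0;0.004 -0.003 0.012 0;0.008 -0.003 0.013 0;0.012 -0.003 0.013 0;0.016 -0.003 0.013 0;0.02 -0.003 0.013 0;0.02 -0.003 0.013 0;0.02 -0.003 0.013 0",
)

```text
clock: 9.0
tool_pos: [0.6137, 0.0275, 0.0952]
eef_rot: [0.978, -0.207, -0.001, -0.0]
contact_force: [-4.6, 2.2, 3.4]
opening: 0.589
finger_force: 25.0
```

```bash
python3 go.py .6089 .0296 .0843 -24; python3 tilt.py s4 side 240 155 80 70 8
```

```text
t 9.0 p [0.6137 0.0275 0.0952] yaw -23.93 tilt 0.16 F [-4.62  2.2   3.38] open 0.589 25.0
   -0.0173 -0.0 0.0364 0.00019  rows>= 0.3 0.0
```

View pics/s4.png

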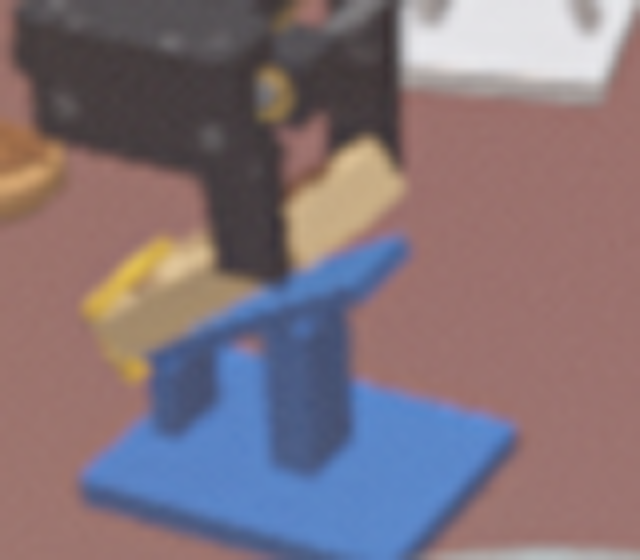

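The foot is against the yellow ledge at about (120,340), with a few newtons of contact. I ease the grip and lower the head onto the board.

Request:
send_rows(
  rows="0 0 0 0;-0.001 0 0.006 0;-0.004 0 0.012 0;-0.007 0 0.018 0;-0.01 0 0.024 0;-0.013 0 0.029 0;-0.015 0 0.034 0;-0.017 0 0.039 0;-0.017 0 0.039 0;-0.017 0 0.039 0",
  force=7,
)

```text
clock: 9.88
tool_pos: [0.6112, 0.0287, 0.0843]
eef_rot: [0.978, -0.208, 0.001, -0.0]
contact_force: [-2.1, 1.7, 5.0]
opening: 0.589
finger_force: 7.0
```

```bash
python3 go.py .6089 .0296 .0843 -24; python3 tilt.py s5 side 240 155 80 70 8
```

```text
t 9.88 p [0.6112 0.0287 0.0843] yaw -23.96 tilt 0.12 F [-2.09  1.73  5.02] open 0.5887 7.0
   -0.0083 0.0005 0.0001 0.00012  rows>= 0.1 0.0
```

View pics/s5.png

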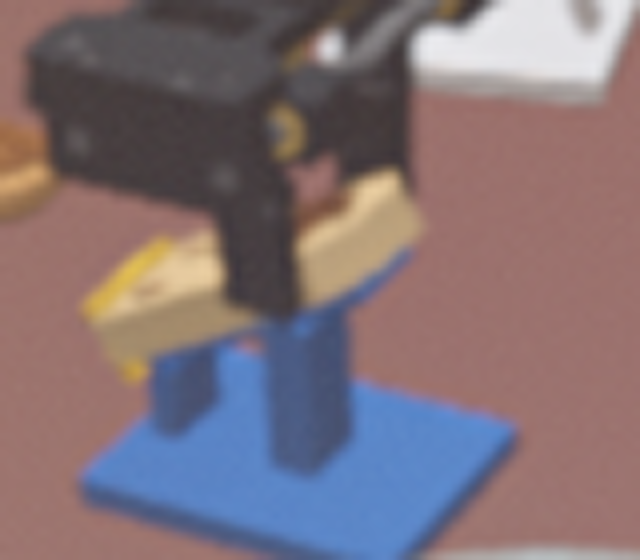

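Request:
send_rows(
  rows="-0.004 0 -0.002 0;-0.004 0 -0.002 0;-0.004 0 -0.002 0",
  force=3,
)

```text
clock: 10.18
tool_pos: [0.6108, 0.0287, 0.0846]
eef_rot: [0.978, -0.208, 0.002, 0.0]
contact_force: [1.7, 0.2, 0.7]
opening: 0.592
finger_force: 3.0
```

Request:
send_rows(
  rows="0 0 0 0;0 0 0 0;0 0 0 0;0 0 0 0;0 0 0 0;0 0 0 0;0 0 0 0;0 0 0 0",
  jaw=-1,
)

```text
clock: 10.85
tool_pos: [0.6092, 0.0293, 0.0842]
eef_rot: [0.978, -0.208, 0.0, 0.0]
contact_force: [0.5, -0.8, -0.9]
opening: 0.995
finger_force: 0.0
```

```bash
cat > slabfit.py <<'E'
from h import *
import sys
def tan_cloud(n,box,dz=0):
    p,d=eyes.snapshot(n); p=p.astype(int); r,g,b=p[...,0],p[...,1],p[...,2]
    P=cloud(n,d)+[0,0,dz]
    m=(d>0)&(r>150)&(r-b>35)&(r-b<125)&(g>b+15)&(r-g<60)
    lo,hi=np.array(box[:3]),np.array(box[3:]); m&=((P>lo)&(P<hi)).all(-1)
    return P[m],m
def fit(P,tol=.003):
    rng=np.random.default_rng(0); best=None
    for _ in range(300):
        a,b,c=P[rng.choice(len(P),3,replace=False)]; n=np.cross(b-a,c-a)
        if np.linalg.norm(n)<1e-7: continue
        n/=np.linalg.norm(n); k=abs((P-a)@n)<tol
        if best is None or k.sum()>best.sum(): best=k
    Q=P[best]; c=Q.mean(0); n=np.linalg.svd(Q-c)[2][2]; n*=np.sign(n[2]); return c,n,best
E
cat > chk.py <<'E'
from slabfit import *
box=[float(v) for v in sys.argv[1:7]]
for n,dz in (('top',.004),('side',0)):
    P,m=tan_cloud(n,box,dz)
    if len(P)<20: print(n,'few',len(P)); continue
    c,nn,k=fit(P); Q=P[k]
    uv=np.argwhere(m)[:,::-1]
    print(n,len(P),k.sum(),'c',c.round(4),'n',nn.round(3),'tilt',np.degrees(np.arccos(nn[2])).round(1),'yaw',np.degrees(np.arctan2(nn[1],nn[0])).round(1),'min',Q.min(0).round(3),'max',Q.max(0).round(3))
    print('   px mean',uv.mean(0).round(2),uv.min(0),uv.max(0))
E
python3 go.py; python3 chk.py .55 -.05 .03 .72 .1 .13
```

```text
t 10.85 p [0.6092 0.0293 0.0842] yaw -23.95 tilt 0.01 F [ 0.54 -0.85 -0.89] open 0.9952 0.0
top few 0
side 306 148 c [0.6347 0.0293 0.085 ] n [ 0.458 -0.165  0.874] tilt 29.1 yaw -19.8 min [ 0.588 -0.021  0.057] max [0.687 0.058 0.109]
   px mean [271.14 188.76] [250 176] [291 202]
```

```bash
python3 go.py .6092 .0293 .18 -24 .4487 -.067 .09 -24
```

```text
t 10.95 p [0.6093 0.0293 0.0843] yaw -23.95 tilt 0.01 F [-0.77 -0.19 -0.01] open 1.0045 0.0
   -0.0001 0.0002 -0.3191 0.00013  rows>= 2.3 0.0
   -0.3582 0.5109 0.3 -0.0  rows>= 5.0 0.0
```

Request:
send_rows(
  rows="0 0 -0.05 0;0 0 -0.15 0;0 0 -0.25 0;0 0 -0.319 0;0 0 -0.319 0",
)

```text
clock: 11.37
tool_pos: [0.6122, 0.0291, 0.1845]
eef_rot: [0.978, -0.208, 0.004, -0.001]
contact_force: [0.5, -0.1, -0.6]
opening: 0.993
finger_force: 0.0
```

Request:
send_rows(
  rows="-0.07 0.1 0 0;-0.14 0.2 0 0;-0.21 0.3 0.05 0;-0.28 0.4 0.15 0;-0.34 0.48 0.25 0;-0.358 0.511 0.3 0;-0.358 0.511 0.3 0;-0.358 0.511 0.3 0;-0.358 0.511 0.3 0",
  jaw=1,
  force=10,
)

```text
clock: 12.12
tool_pos: [0.4505, -0.0666, 0.0902]
eef_rot: [0.978, -0.207, 0.001, -0.0]
contact_force: [1.1, 0.5, -0.2]
opening: 0.345
finger_force: 0.0
```

```bash
python3 go.py .4487 -.067 .04 -24 .4487 -.067 .026 -24; python3 chk.py .55 -.05 .03 .72 .1 .13
```

```text
t 12.12 p [ 0.4505 -0.0666  0.0902] yaw -23.91 tilt 0.13 F [ 1.12  0.49 -0.19] open 0.3453 0.0
   -0.0055 0.0037 0.1674 0.00024  rows>= 1.2 0.0
   0.0 0.0 0.0467 -0.0  rows>= 0.3 0.0
top 371 256 c [0.6331 0.0188 0.0865] n [ 0.448 -0.205  0.87 ] tilt 29.5 yaw -24.6 min [ 0.584 -0.018  0.059] max [0.68  0.054 0.116]
   px mean [347.84 169.87] [336 156] [361 184]
side 436 237 c [0.6369 0.0283 0.0836] n [ 0.468 -0.157  0.87 ] tilt 29.6 yaw -18.6 min [ 0.588 -0.02   0.057] max [0.687 0.057 0.109]
   px mean [270.28 188.99] [250 177] [291 202]
```

Request:
send_rows(
  rows="-0.0055 0.0037 0.03 0;-0.0055 0.0037 0.06 0;-0.0055 0.0037 0.09 0;-0.0055 0.0037 0.12 0;-0.0055 0.0037 0.15 0;-0.0055 0.0037 0.16 0;-0.0055 0.0037 0.167 0;-0.0055 0.0037 0.167 0;-0.0055 0.0037 0.167 0",
)

```text
clock: 12.97
tool_pos: [0.4469, -0.0676, 0.0398]
eef_rot: [0.978, -0.208, 0.0, 0.0]
contact_force: [0.7, 0.3, 0.2]
opening: 0.005
finger_force: 0.0
```

Request:
send_rows(
  rows="0 0 0.008 0;0 0 0.016 0;0 0 0.024 0;0 0 0.032 0;0 0 0.038 0;0 0 0.044 0;0 0 0.044 0;0 0 0.044 0",
)

```text
clock: 13.63
tool_pos: [0.4472, -0.0676, 0.0282]
eef_rot: [0.978, -0.208, -0.001, -0.0]
contact_force: [-1.4, 0.6, 17.7]
opening: 0.003
finger_force: 8.7
```

```bash
python3 go.py .4487 -.067 .026 -24
```

```text
t 13.63 p [ 0.4472 -0.0676  0.0282] yaw -23.97 tilt 0.09 F [-1.4   0.58 17.7 ] open 0.0025 8.74
   0.004 -0.0038 0.0073 8e-05  rows>= 0.1 0.0
```

The button bottomed out at 17.7 N while the slab lay seated. Back to the slab.

```bash
python3 go.py .4487 -.067 .12 -24 .6084 .0298 .16 -24 .6084 .0298 .0774 -24
```

```text
t 13.63 p [ 0.4472 -0.0676  0.0282] yaw -23.97 tilt 0.09 F [-1.4   0.58 17.7 ] open 0.0025 8.74
   0.0035 -0.0038 -0.306 8e-05  rows>= 2.2 0.0
   0.3551 -0.5113 -0.1333 -0.0  rows>= 4.6 0.0
   0.0 0.0 0.2753 -0.0  rows>= 2.0 0.0
```

Request:
send_rows(
  rows="0 0 -0.06 0;0 0 -0.18 0;0 0 -0.3 0;0 0 -0.3 0",
)

```text
clock: 13.97
tool_pos: [0.45, -0.0688, 0.1218]
eef_rot: [0.978, -0.208, 0.003, 0.001]
contact_force: [-0.1, 0.2, -0.9]
opening: 0.009
finger_force: 0.0
```

Request:
send_rows(
  rows="0.04 -0.05 -0.1 0;0.12 -0.16 -0.16 0;0.2 -0.28 -0.16 0;0.28 -0.4 -0.15 0;0.34 -0.49 -0.14 0;0.357 -0.513 -0.135 0;0.357 -0.513 -0.135 0;0.357 -0.513 -0.135 0;0.357 -0.513 -0.135 0;0.357 -0.513 -0.135 0",
  jaw=-1,
)

```text
clock: 14.8
tool_pos: [0.6067, 0.0278, 0.1578]
eef_rot: [0.978, -0.209, -0.001, 0.0]
contact_force: [-0.1, -0.2, -0.8]
opening: 0.737
finger_force: 0.0
```

```bash
python3 go.py .6084 .0298 .0774 -24; python3 chk.py .55 -.05 .03 .72 .1 .13
```

```text
t 14.8 p [0.6067 0.0278 0.1578] yaw -24.14 tilt 0.16 F [-0.07 -0.17 -0.77] open 0.7366 0.0
   0.003 -0.0089 0.268 -0.00038  rows>= 1.9 0.0
top 85 55 c [0.6057 0.0138 0.0995] n [ 0.465 -0.163  0.87 ] tilt 29.5 yaw -19.3 min [ 0.585 -0.018  0.071] max [0.651 0.037 0.114]
   px mean [348.87 177.81] [341 164] [361 184]
side 435 241 c [0.6366 0.029  0.0833] n [ 0.472 -0.137  0.871] tilt 29.4 yaw -16.1 min [ 0.589 -0.017  0.055] max [0.687 0.058 0.109]
   px mean [270.31 189.  ] [250 177] [291 202]
```

Wait for the fingers to open fully before descending.

Request:
send_rows(
  rows="0.003 -0.008 0 0;0.003 -0.008 0.02 0;0.003 -0.008 0.05 0;0.003 -0.008 0.09 0;0.003 -0.008 0.14 0;0.003 -0.008 0.2 0;0.003 -0.008 0.25 0;0.003 -0.008 0.268 0;0.003 -0.008 0.268 0;0.003 -0.008 0.268 0",
)

```text
clock: 15.73
tool_pos: [0.6097, 0.0311, 0.0768]
eef_rot: [0.978, -0.208, -0.001, 0.0]
contact_force: [-0.4, -0.5, -0.0]
opening: 1.0
finger_force: 0.0
```

```bash
python3 go.py .6084 .0298 .0774 -24
```

```text
t 15.73 p [0.6097 0.0311 0.0768] yaw -23.97 tilt 0.12 F [-0.43 -0.52 -0.01] open 0.9999 0.0
   -0.0023 0.0058 -0.0019 8e-05  rows>= 0.0 0.0
```

Request:
send_rows(
  rows="-0.002 0.0058 -0.002 0;-0.002 0.0058 -0.002 0;-0.002 0.0058 -0.002 0;-0.002 0.0058 -0.002 0;-0.002 0.0058 -0.002 0;-0.002 0.0058 -0.002 0;-0.002 0.0058 -0.002 0;-0.002 0.0058 -0.002 0",
  jaw=1,
  force=5,
)

```text
clock: 16.4
tool_pos: [0.6087, 0.03, 0.0781]
eef_rot: [0.978, -0.208, -0.001, 0.0]
contact_force: [-1.6, 0.2, 3.1]
opening: 0.592
finger_force: 5.0
```

```bash
python3 go.py .6084 .0298 .0774 -24
```

```text
t 16.4 p [0.6087 0.03   0.0781] yaw -23.96 tilt 0.07 F [-1.63  0.23  3.08] open 0.592 4.99
   -0.0007 0.001 0.0022 0.00012  rows>= 0.0 0.0
```

Request:
send_rows(
  rows="0.005 0 -0.01 0;0.01 0 -0.0203 0;0.016 0 -0.03 0;0.0217 0 -0.0387 0;0.028 0 -0.047 0;0.0347 0 -0.0557 0;0.042 0 -0.0635 0;0.0487 0 -0.0713 0;0.0487 0 -0.0713 0;0.0487 0 -0.0713 0",
)

```text
clock: 17.23
tool_pos: [0.6222, 0.0241, 0.0995]
eef_rot: [0.978, -0.208, -0.001, -0.0]
contact_force: [-2.6, 0.6, 1.0]
opening: 0.594
finger_force: 5.0
```

```bash
cat > edge.py <<'E'
# tilt of the slab's near side edge as seen by the side camera; args: yaw refx refy refz
from slabfit import *
from prof import onplane
s=sensors.get_state(); y=np.radians(float(sys.argv[1])); ref=np.array([float(v) for v in sys.argv[2:5]])
d=np.array([np.cos(y),np.sin(y),0]); n=np.array([-d[1],d[0],0]); t=np.array(s['tool_pos'])
P,m=tan_cloud('side',[t[0]-.1,t[1]-.08,t[2]-.12,t[0]+.1,t[1]+.08,t[2]+.07])
q=t+n*.026
uv=np.argwhere(m)[:,::-1]
near=abs((P-q)@n)<.007
W=np.array([onplane('side',u,v,q,n) for u,v in uv[near]])
a,z=(W-ref)@d*1e3,(W[:,2]-ref[2])*1e3
r=cv2.minAreaRect(np.c_[a,z].astype(np.float32))
print('n',len(P),near.sum(),'rect c,size,ang',np.round(r[0],1),np.round(r[1],1),round(r[2],1),'box',cv2.boxPoints(r).round(0).tolist())
X=np.c_[a,z]-np.median(np.c_[a,z],0); v=np.linalg.svd(X)[2][0]; print('pca tilt',np.degrees(np.arctan2(abs(v[1]),abs(v[0]))).round(1))
c,nn,k=fit(P); print('plane n',nn.round(2),k.sum(),'tilt',np.degrees(np.arccos(nn[2])).round(1),'tcp d,z',((t-ref)@d*1e3).round(1),((t-ref)[2]*1e3).round(1))
E
python3 go.py; python3 edge.py -24 .6657 .0043 .045
```

```text
t 17.23 p [0.6222 0.0241 0.0995] yaw -23.96 tilt 0.07 F [-2.59  0.57  1.04] open 0.5942 5.0
n 254 135 rect c,size,ang [-27.2  46.2] [ 25.3 109.9] 37.2 box [[-71.0, 82.0], [-4.0, -5.0], [16.0, 10.0], [-50.0, 98.0]]
pca tilt 48.8
plane n [-0.31 -0.94  0.11] 105 tilt 83.9 tcp d,z -47.8 54.5
```

Request:
send_rows(
  rows="0.0078 0 -0.0072 0;0.0156 0 -0.014 0;0.0238 0 -0.0204 0;0.032 0 -0.0264 0;0.041 0 -0.0317 0;0.0497 0 -0.0364 0;0.059 0 -0.041 0;0.068 0 -0.0447 0;0.068 0 -0.0447 0;0.068 0 -0.0447 0",
)

```text
clock: 18.12
tool_pos: [0.6414, 0.0154, 0.1125]
eef_rot: [0.978, -0.208, 0.0, 0.0]
contact_force: [0.0, 0.4, -1.5]
opening: 0.592
finger_force: 5.0
```

```bash
python3 go.py; python3 edge.py -24 .6657 .0043 .045
```

```text
t 18.12 p [0.6414 0.0154 0.1125] yaw -23.96 tilt 0.03 F [ 0.02  0.38 -1.53] open 0.5919 5.0
n 250 150 rect c,size,ang [-15.1  51.6] [ 23.5 113.3] 20.3 box [[-46.0, 101.0], [-6.0, -6.0], [16.0, 3.0], [-24.0, 109.0]]
pca tilt 66.2
plane n [-0.51 -0.86  0.04] 115 tilt 87.9 tcp d,z -26.7 67.5
```

Request:
send_rows(
  rows="0 0 0 0;0 0 0 0;0 0 0 0;0 0 -0.03 0;0 0 -0.08 0;0 0 -0.16 0;0 0 -0.26 0;0 0 -0.36 0;0 0 -0.36 0;0 0 -0.36 0",
  force=25,
)

```text
clock: 19.0
tool_pos: [0.642, 0.0154, 0.2228]
eef_rot: [0.978, -0.208, 0.001, -0.0]
contact_force: [0.2, -0.4, -2.4]
opening: 0.591
finger_force: 25.0
```

```bash
python3 go.py; python3 edge.py -24 .6657 .0043 .045; cat > easel.py <<'E'
from h import *
from prof import onplane
im=cv2.imread('pics/side0.png').astype(int); D=np.load('pics/side0.npy')
P=cloud('side',D); b,g,r=im[...,0],im[...,1],im[...,2]
y=np.radians(-9.2); d=np.array([np.cos(y),np.sin(y),0]); n=np.array([-d[1],d[0],0])
C=np.array([.5821,-.2758,0])
grey=(abs(r-b)<25)&(r>110)
roi=np.zeros(r.shape,bool); roi[112:165,280:325]=1
m=grey&roi
for off,lo,hi in((.016,.05,.16),):
    q=C+n*off
    rows={}
    for v,u in np.argwhere(m):
        w=onplane('side',u,v,q,n); rel=(P[v,u]-C)@n
        rows.setdefault(v,[]).append((u,round(((w-C)@d)*1e3,1),round(w[2]*1e3,1),round(rel*1e3)))
    for v in sorted(rows):
        if v%2==0: R=rows[v]; print(v,' '.join(f'{u}:{a},{z},{l}' for u,a,z,l in R[:14:1]) if len(R)<15 else (R[0],R[-1]))
E
python3 easel.py | cut -c1-330
```

```text
t 19.0 p [0.642  0.0154 0.2228] yaw -23.96 tilt 0.17 F [ 0.21 -0.43 -2.39] open 0.5906 25.0
n 259 163 rect c,size,ang [-17.8 165.1] [ 17.9 100.6] 22.3 box [[-45.0, 208.0], [-7.0, 115.0], [10.0, 122.0], [-29.0, 215.0]]
pca tilt 65.4
plane n [0.37 0.93 0.01] 149 tilt 89.5 tcp d,z -26.2 177.8
116 303:-16.1,152.7,0 304:-19.1,152.9,-2 305:-22.1,153.2,-10 306:-25.0,153.4,-9
118 302:-13.1,146.4,12 303:-16.0,146.6,13 304:-19.0,146.8,9 305:-22.0,147.0,6
120 302:-13.0,140.2,18 303:-16.0,140.4,15 304:-18.9,140.7,7
122 301:-9.9,133.7,19 302:-12.9,134.0,14 303:-15.9,134.2,8
124 300:-6.8,127.3,15 301:-9.8,127.5,15 302:-12.8,127.7,13
126 299:-3.7,120.7,19 300:-6.7,121.0,16 301:-9.7,121.2,16 302:-12.7,121.5,-6 312:-42.6,123.9,-275 313:-45.6,124.1,-272 314:-48.5,124.4,-276 315:-51.5,124.6,-275 316:-54.5,124.9,-272 317:-57.4,125.1,-275
128 ((np.int64(298), np.float64(-0.5), np.float64(114.2), 18), (np.int64(318), np.float64(-60.4), np.float64(119.1), -218))
130 ((np.int64(290), np.float64(24.0), np.float64(105.8), -182), (np.int64(319), np.float64(-63.4), np.float64(113.0), -195))
132 ((np.int64(290),
[... 1545 characters left out ...]
np.float64(48.7), np.float64(24.2), -36), (np.int64(320), np.float64(-67.0), np.float64(35.1), -54))
156 ((np.int64(282), np.float64(52.2), np.float64(17.0), -16), (np.int64(319), np.float64(-63.9), np.float64(28.1), -39))
158 ((np.int64(281), np.float64(55.7), np.float64(9.7), -3), (np.int64(318), np.float64(-60.9), np.float64(21.0), -18))
160 ((np.int64(280), np.float64(59.2), np.float64(2.4), 33), (np.int64(317), np.float64(-57.8), np.float64(13.9), 2))
162 ((np.int64(280), np.float64(59.5), np.float64(-4.6), 42), (np.int64(316), np.float64(-54.7), np.float64(6.7), 15))
164 ((np.int64(280), np.float64(59.8), np.float64(-11.7), 43), (np.int64(316), np.float64(-54.7), np.float64(-0.2), 14))
```

```bash
python3 go.py .615 -.13 .225 -14 .591 -.2772 .225 -9.2 .591 -.2772 .165 -9.2
```

```text
t 19.05 p [0.6407 0.0159 0.2209] yaw -23.95 tilt 0.07 F [-0.57 -0.27 -2.61] open 0.5855 25.0
   0.1192 0.4793 -0.014 -0.02765  rows>= 3.6 1.4
   0.0411 0.4954 0.0 -0.01333  rows>= 3.6 0.7
   0.0 0.0 0.2 -0.0  rows>= 1.4 0.0
```

Request:
send_rows(
  rows="0.02 0.08 -0.014 -0.005;0.045 0.18 -0.014 -0.01;0.07 0.28 -0.014 -0.016;0.095 0.38 -0.014 -0.022;0.119 0.479 -0.014 -0.0277",
)

```text
clock: 19.47
tool_pos: [0.6136, -0.1307, 0.2228]
eef_rot: [0.993, -0.121, -0.003, -0.0]
contact_force: [0.9, -0.9, -3.4]
opening: 0.586
finger_force: 25.0
```

Request:
send_rows(
  rows="0.009 0.11 0 -0.003;0.018 0.22 0 -0.006;0.027 0.33 0 -0.009;0.035 0.42 0 -0.012;0.041 0.48 0 -0.0133;0.041 0.495 0 -0.0133;0.041 0.495 0 -0.0133;0.041 0.495 0 -0.0133;0.041 0.495 0 -0.0133",
)

```text
clock: 20.22
tool_pos: [0.5918, -0.2742, 0.2238]
eef_rot: [0.997, -0.079, -0.001, -0.001]
contact_force: [0.4, 0.5, -2.4]
opening: 0.586
finger_force: 25.0
```

```bash
python3 go.py .591 -.2772 .165 -9.2
```

```text
t 20.22 p [ 0.5918 -0.2742  0.2238] yaw -9.03 tilt 0.22 F [ 0.42  0.49 -2.37] open 0.5859 25.0
   -0.0005 0.0107 0.196 0.00046  rows>= 1.4 0.0
```

Request:
send_rows(
  rows="-0.0005 0.0107 0.03 0.0005;-0.0005 0.0107 0.08 0.0005;-0.0005 0.0107 0.13 0.0005;-0.0005 0.0107 0.17 0.0005;-0.0005 0.0107 0.196 0.0005;-0.0005 0.0107 0.196 0.0005;-0.0005 0.0107 0.196 0.0005;-0.0005 0.0107 0.196 0.0005",
)

```text
clock: 20.88
tool_pos: [0.5909, -0.2806, 0.1666]
eef_rot: [0.997, -0.082, -0.0, 0.0]
contact_force: [-0.6, -0.5, -1.9]
opening: 0.589
finger_force: 25.0
```

```bash
python3 go.py .591 -.2772 .13 -9.2; python3 edge.py -9.2 .6068 -.2798 .065; python3 - <<'E'
# where are easel ledge/spine seen now: white pixels in near-side plane, rel E
from h import *
from prof import onplane
p,D=eyes.snapshot('side'); p=p.astype(int); P=cloud('side',D)
r,g,b=p[...,0],p[...,1],p[...,2]
y=np.radians(-9.2); d=np.array([np.cos(y),np.sin(y),0]); n=np.array([-d[1],d[0],0]); E=np.array([.6068,-.2798,.065])
m=(abs(r-b)<25)&(r>110)&((P-E)@n>0)&((P-E)@n<.035)&(abs((P-E)@d)<.06)&(P[...,2]>.04)&(P[...,2]<.17)
for v in range(110,150):
    us=np.flatnonzero(m[v])
    if len(us): 
        f=lambda u,o:onplane('side',u,v,E+n*o,n)
        a,c=f(us[0]-.5,.022),f(us[-1]+.5,.022); print(v,us[0],us[-1],'d',((a-E)@d*1e3).round(1),((c-E)@d*1e3).round(1),'z',((a-E)[2]*1e3).round(1),((c-E)[2]*1e3).round(1))
E
```

```text
t 20.88 p [ 0.5909 -0.2806  0.1666] yaw -9.37 tilt 0.04 F [-0.63 -0.48 -1.91] open 0.5886 25.0
   -0.0016 -0.0112 0.1221 -0.00047  rows>= 0.9 0.0
n 144 109 rect c,size,ang [-5.9 87.1] [16.3 96.4] 21.3 box [[-31.0, 129.0], [4.0, 39.0], [19.0, 45.0], [-16.0, 135.0]]
pca tilt 66.4
plane n [0.11 0.99 0.02] 89 tilt 88.9 tcp d,z -15.5 101.6
117 303 304 d -41.0 -46.8 z 87.0 87.4
118 302 305 d -38.0 -49.8 z 83.7 84.6
119 302 304 d -37.9 -46.8 z 80.6 81.3
120 302 304 d -37.8 -46.7 z 77.5 78.2
121 301 303 d -34.8 -43.7 z 74.2 74.9
122 301 303 d -34.8 -43.7 z 71.1 71.8
123 300 302 d -31.7 -40.7 z 67.8 68.5
124 300 302 d -31.7 -40.6 z 64.7 65.4
125 299 301 d -28.6 -37.6 z 61.3 62.0
126 299 301 d -28.6 -37.5 z 58.2 58.9
127 298 300 d -25.5 -34.5 z 54.8 55.5
128 298 302 d -25.4 -40.4 z 51.7 52.9
129 297 302 d -22.3 -40.4 z 48.2 49.7
130 296 303 d -19.2 -43.3 z 44.8 46.8
131 296 303 d -19.2 -43.3 z 41.6 43.7
132 296 304 d -19.1 -46.2 z 38.5 40.7
133 295 304 d -16.0 -46.2 z 35.0 37.6
134 295 304 d -15.9 -46.2 z 31.8 34.4
135 294 304 d -12.8 -46.1 z 28.3 31.2
136 294 305 d -12.7 -49.1 z 25.1 28.2
137 293 306 d -9.5 -52.1 z 21.6 25.3
138 285 306 d 15.2 -52.0 z 16.2 22.0
139 285 306 d 15.3 -52.0 z 12.9 18.8
140 284 307 d 18.5 -55.0 z 9.4 15.8
141 284 307 d 18.7 -55.0 z 6.1 12.6
142 284 307 d 18.8 -55.0 z 2.8 9.3
143 287 308 d 9.6 -58.0 z 0.3 6.3
144 288 308 d 6.6 -57.9 z -2.7 3.1
145 290 309 d 0.5 -61.0 z -5.5 0.1
146 291 309 d -2.5 -60.9 z -8.5 -3.2
147 291 309 d -2.4 -60.9 z -11.9 -6.5
148 292 309 d -5.4 -60.9 z -14.9 -9.8
149 291 310 d -2.2 -63.9 z -18.6 -12.9
```

Request:
send_rows(
  rows="-0.001 -0.008 0.02 0;-0.001 -0.01 0.05 0;-0.001 -0.0112 0.08 0;-0.001 -0.0112 0.1 0;-0.001 -0.0112 0.11 0;-0.001 -0.0112 0.115 0;-0.001 -0.0112 0.12 0;-0.001 -0.0112 0.12 0;-0.001 -0.0112 0.12 0",
)

```text
clock: 21.73
tool_pos: [0.5908, -0.2771, 0.1302]
eef_rot: [0.997, -0.082, -0.001, 0.0]
contact_force: [0.1, 0.3, -2.5]
opening: 0.588
finger_force: 25.0
```

```bash
python3 go.py .591 -.2772 .128 -9.2; python3 edge.py -9.2 .6068 -.2798 .065
```

```text
t 21.73 p [ 0.5908 -0.2771  0.1302] yaw -9.38 tilt 0.06 F [ 0.13  0.28 -2.51] open 0.5876 25.0
   0.0008 0.0002 0.0073 -0.00051  rows>= 0.1 0.0
n 127 100 rect c,size,ang [-6.8 52.3] [16.1 96. ] 20.5 box [[-31.0, 95.0], [2.0, 5.0], [18.0, 10.0], [-16.0, 100.0]]
pca tilt 65.9
plane n [-0.09 -1.    0.02] 81 tilt 88.7 tcp d,z -16.2 65.2
```

Request:
send_rows(
  rows="0 0 0.003 0;0 0 0.006 0;0 0 0.009 0;0 0 0.012 0;0 0 0.012 0;0 0 0.012 0",
)

```text
clock: 22.28
tool_pos: [0.5906, -0.2771, 0.1288]
eef_rot: [0.997, -0.082, -0.0, -0.0]
contact_force: [-4.5, 2.7, 12.2]
opening: 0.585
finger_force: 25.0
```

```bash
python3 go.py; python3 edge.py -9.2 .6068 -.2798 .065
```

```text
t 22.28 p [ 0.5906 -0.2771  0.1288] yaw -9.39 tilt 0.03 F [-4.47  2.72 12.2 ] open 0.5846 25.0
n 128 101 rect c,size,ang [-6.4 49.4] [16.6 93. ] 20.9 box [[-31.0, 90.0], [2.0, 3.0], [18.0, 9.0], [-15.0, 96.0]]
pca tilt 65.3
plane n [-0.19 -0.98  0.01] 86 tilt 89.4 tcp d,z -16.4 63.8
```

Request:
send_rows(
  rows="0 0 -0.003 0;-0.003 0 -0.002 0;-0.006 0 -0.001 0;-0.009 0 0 0;-0.012 0 0.001 0;-0.015 0 0.002 0;-0.015 0 0.002 0",
)

```text
clock: 22.92
tool_pos: [0.5876, -0.2767, 0.1272]
eef_rot: [0.997, -0.082, 0.001, 0.0]
contact_force: [-1.0, 1.1, 5.5]
opening: 0.589
finger_force: 25.0
```

```bash
python3 go.py; python3 edge.py -9.2 .6068 -.2798 .065
```

```text
t 22.92 p [ 0.5876 -0.2767  0.1272] yaw -9.37 tilt 0.14 F [-1.03  1.11  5.54] open 0.589 25.0
n 132 102 rect c,size,ang [-8.5 49.1] [16.  94.9] 23.5 box [[-35.0, 89.0], [3.0, 2.0], [18.0, 9.0], [-20.0, 96.0]]
pca tilt 63.3
plane n [0.25 0.96 0.1 ] 85 tilt 84.3 tcp d,z -19.5 62.2
```

Request:
send_rows(
  rows="0 0 -0.006 0;0 0 -0.011 0;-0.003 0 -0.011 0;-0.006 0 -0.011 0;-0.009 0 -0.011 0;-0.009 0 -0.007 0;-0.009 0 -0.003 0;-0.009 0 0.001 0;-0.009 0 0.004 0;-0.009 0 0.004 0",
)

```text
clock: 23.8
tool_pos: [0.5839, -0.276, 0.1254]
eef_rot: [0.997, -0.082, -0.0, 0.0]
contact_force: [1.1, -0.9, 4.6]
opening: 0.587
finger_force: 25.0
```

```bash
python3 go.py; python3 edge.py -9.2 .6068 -.2798 .065
```

```text
t 23.8 p [ 0.5839 -0.276   0.1254] yaw -9.38 tilt 0.03 F [ 1.05 -0.92  4.63] open 0.5868 25.0
n 129 99 rect c,size,ang [-12.3  47.5] [15.9 95. ] 23.8 box [[-39.0, 88.0], [-0.0, 1.0], [14.0, 7.0], [-24.0, 94.0]]
pca tilt 64.1
plane n [0.17 0.98 0.03] 84 tilt 88.1 tcp d,z -23.2 60.4
```

Request:
send_rows(
  rows="0 0 0 0;0 0 0 0;-0.002 0 0.001 0;-0.004 0 0.002 0;-0.006 0 0.003 0;-0.008 0 0.003 0;-0.008 0 0.003 0;-0.008 0 0.003 0",
  force=6,
)

```text
clock: 24.52
tool_pos: [0.5829, -0.2758, 0.1248]
eef_rot: [0.997, -0.082, 0.001, 0.001]
contact_force: [2.5, 0.3, 6.3]
opening: 0.588
finger_force: 6.0
```

```bash
python3 go.py .5839 -.276 .1254 -9.2; python3 edge.py -9.2 .6068 -.2798 .065
```

```text
t 24.52 p [ 0.5829 -0.2758  0.1248] yaw -9.36 tilt 0.15 F [2.48 0.25 6.28] open 0.5882 6.0
   0.0033 0.0001 -0.0021 -0.00043  rows>= 0.0 0.0
n 122 97 rect c,size,ang [-13.5  47.7] [15.8 96.5] 25.7 box [[-41.0, 88.0], [0.0, 1.0], [15.0, 8.0], [-27.0, 95.0]]
pca tilt 63.0
plane n [0.25 0.97 0.07] 81 tilt 86.0 tcp d,z -24.2 59.8
```

Request:
send_rows(
  rows="0.002 0 -0.002 0;0.002 0 -0.002 0;0.002 0 -0.002 0",
  force=3,
)

```text
clock: 24.82
tool_pos: [0.5827, -0.2758, 0.1246]
eef_rot: [0.997, -0.082, 0.0, 0.0]
contact_force: [2.8, -0.9, 3.2]
opening: 0.59
finger_force: 3.0
```

Request:
send_rows(
  rows="0 0 0 0;0 0 0 0;0 0 0 0;0 0 0 0;0 0 0 0;0 0 0 0;0 0 0 0;0 0 0 0",
  jaw=-1,
)

```text
clock: 25.48
tool_pos: [0.5817, -0.2754, 0.1242]
eef_rot: [0.997, -0.082, -0.001, -0.0]
contact_force: [0.0, -0.5, -0.1]
opening: 1.0
finger_force: 0.0
```

```bash
python3 go.py; python3 edge.py -9.2 .6068 -.2798 .065
```

```text
t 25.48 p [ 0.5817 -0.2754  0.1242] yaw -9.38 tilt 0.09 F [ 0.01 -0.5  -0.1 ] open 0.9999 0.0
n 117 91 rect c,size,ang [-13.5  47.9] [15.8 96.7] 25.7 box [[-42.0, 88.0], [0.0, 1.0], [15.0, 8.0], [-27.0, 95.0]]
pca tilt 63.8
plane n [-0.02  1.    0.05] 74 tilt 87.0 tcp d,z -25.5 59.2
```

Request:
send_rows(
  rows="0 0 -0.02 0;0 0 -0.06 0;0 0 -0.12 0;0 0 -0.2 0;0 0 -0.3 0;0 0 -0.4 0;0 0 -0.4 0",
)

```text
clock: 26.12
tool_pos: [0.5847, -0.2783, 0.2519]
eef_rot: [0.997, -0.082, 0.005, 0.003]
contact_force: [0.4, -1.0, 0.4]
opening: 1.0
finger_force: 0.0
```

Request:
send_rows(
  rows="-0.1 0 0 0;-0.2 0 0 0;-0.3 0 0 0;-0.4 0 0 0;-0.5 0 0 0;-0.5 0 0 0;-0.5 0 0 0;-0.5 0 0 0",
)

```text
clock: 26.78
tool_pos: [0.4352, -0.2514, 0.2453]
eef_rot: [0.997, -0.082, 0.0, 0.0]
contact_force: [-0.3, -0.3, 0.6]
opening: 0.999
finger_force: 0.0
```

```bash
python3 go.py; python3 - <<'E'
from slabfit import *
from prof import onplane
y=np.radians(-9.2); d=np.array([np.cos(y),np.sin(y),0]); n=np.array([-d[1],d[0],0]); E=np.array([.6068,-.2798,.065])
X=-np.cos(np.radians(65))*d+np.array([0,0,np.sin(np.radians(65))]); Z=np.sin(np.radians(65))*d+np.array([0,0,np.cos(np.radians(65))])
for nm,dz in(('side',0),('top',.004)):
    P,m=tan_cloud(nm,[.52,-.35,.06,.66,-.2,.2],dz)
    L=P-E; print(nm,len(P)); 
    for k,a in(('x',X),('y',n),('z',Z)): print('  ',k,np.percentile(L@a*1e3,[2,25,50,75,98]).round(1))
    near=(L@n>.018) if nm=='side' else None
    if nm=='side':
        W=np.array([onplane('side',u,v,E+n*.026,n) for v,u in np.argwhere(m)[near]])-E
        r=cv2.minAreaRect(np.c_[W@d*1e3,W[:,2]*1e3].astype(np.float32)); print(r, cv2.boxPoints(r).round(1).tolist())
    else:
        # predicted vs seen pixel extents of seated slab
        uv=np.argwhere(m)[:,::-1]; print('seen',uv.min(0),uv.max(0),uv.mean(0))
        pts=np.array([proj('top',E+X*(x+50)/1e3+n*yy/1e3+Z*z/1e3) for x,yy in((36,26),(36,-26),(50,14),(50,-14),(-50,26),(-50,-26)) for z in(0,16)]); print('pred',pts.min(0).round(1),pts.max(0).round(1))
# others: pebble, jar, ammonite still in place vs start image?
a=cv2.imread('pics/top0.png').astype(int); p,_=eyes.snapshot('top'); b=p[:,:,::-1].astype(int)
for k,(x0,y0,x1,y1) in dict(jar=(286,118,312,144),amm=(390,128,416,154),platter=(238,165,318,242),slope=(325,152,368,202)).items(): print(k,abs(a-b)[y0:y1,x0:x1].mean().round(2))
g=b[165:242,238:318]; pm=(g.sum(-1)<300)&(abs(g[...,0]-g[...,2])<25); q=np.argwhere(pm); print('pebble px',(q.mean(0)[::-1]+[238,165]).round(1),len(q))
E
```

```text
t 26.78 p [ 0.4352 -0.2514  0.2453] yaw -9.35 tilt 0.07 F [-0.29 -0.3   0.63] open 0.9986 0.0
side 201
   x [ 4.5 33.  62.5 88.4 99.6]
   y [-7.6 21.8 26.4 28.2 30.9]
   z [ 0.4  3.9  8.  12.  17.1]
((-13.531681060791016, 48.445648193359375), (16.101259231567383, 97.89564514160156), 25.000885009765625) [[-41.5, 89.4000015258789], [-0.10000000149011612, 0.699999988079071], [14.5, 7.5], [-26.899999618530273, 96.19999694824219]]
top 177
   x [  4.7  78.5  96.3 102.3 107.5]
   y [-25.1 -11.2   3.4  16.2  25.8]
   z [-0.4  6.  12.1 15.3 16.5]
seen [440 176] [462 189] [451.50282486 183.43502825]
pred [438.8 174.6] [462.5 188.9]
jar 2.78
amm 2.61
platter 8.24
slope 2.63
pebble px [258.2 206.3] 26
```

```bash
python3 -c "
from plant import finish_job; print(finish_job())"
```

```text
the job is handed in; nothing more can be done
None
```

The job is handed in at about 27 s: the slab lay seated on the blue slope while the red button was pressed to its stop, and now stands centred on the easel at 65° with its foot in the ledge corner, let go; in the last pictures the pebble, jar and ammonite were where they started.

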